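# Load the swing tray of a bench reader, swing it home, lock it and set the range

### The job

First turn the cam latch handle out of its notch to open, and stand every white sample pot from the bench upright in the trough of the white swing tray. Then push the tray round on its pivot pin, pots and all, until it lies fully home along the stop rail, turn the latch handle back until it drops into its notch, and last of all turn the black range knob clockwise until it clicks past its detent; leave the other things on the bench alone.

Things in the scene. Friction and masses are not known exactly. Their poses are not given: they have to be found in the camera images.
- station: fixed measuring station: an aluminium base board 6 mm thick on the bench, its x -125 to +235 mm, its y -325 to +125 mm. Origin: bench level, on the axis of the pivot pin; z up. The pin is upright steel, 12 mm across, its top 32 mm above the bench. A grey console (70 x 64 mm, top 36 mm above the bench) centred at x -10, y +85 mm carries the knob
- stop_rail (a point): middle of the top edge of the stop rail's +x face, which the tray's side meets when home (station x -29 mm, y -140 mm): a dark bar 150 mm along the station's y, 16 mm wide, top 18 mm above the bench
- reader_top (a point): centre of the top of the grey reader housing behind the rail: 65 mm (station x) by 210 mm (y), top 61 mm above the bench; fixed
- tray: white flat tray, loose on the station's board, a 15 mm square hole in it over the pin, so it swings about the pin when its side is pushed. Origin: underside, on the hole's axis; x along the tray away from the pin, z up. 52 mm wide, x -22 to +222 mm, about 350 g. Starts empty at heading (x axis in the station frame) -0.55 to +0.05 rad; home is -1.57: swing it clockwise from above, pushing its +y side
- trough (a point): centre of the tray's trough floor (tray x 118 mm, 5 mm above the underside, 11 mm above the bench). Trough inside: 46 mm wide, tray x 17 to 219 mm; its 3 mm thick rim rises 8 mm above the floor all round (outer side faces 13 mm high). Room for five pots in one row, e.g. at tray x 38, 78, 118, 158 and 198 mm
- tray_tip (a point): point on the tray's centre line at its underside, 205 mm from the pin axis
- home_mark (a point): point on the board's top where tray_tip lies when the tray is fully home, 205 mm from the pin along the station's -y axis
- latch_axis (a point): vertical axis of the cam latch (station x 42, y -237 mm), 30 mm above the bench; its hub is 24 mm across
- latch_grip (a point): middle of the latch handle's upright black grip: a vertical round knob 18 mm across, 42 mm long, about 37 to 79 mm above the bench when open, at the end of a dark arm, 75 mm from latch_axis. The arm (14 mm wide, 30 to 39 mm above the bench) points along the station's -y axis when open, along its +x axis when locked
- tongue (a point): middle of the latch's tongue, a bar 14 mm wide reaching 56 mm from latch_axis, square to the handle arm: along the station's +x axis when open; when locked it lies along the home tray's outer side and keeps it there
- latch (a joint): cam latch angle: 0 open to 1.57 locked, counter-clockwise from above; starts locked. Can be pushed round, either way, by the side of its grip. Turning lifts the handle over a sprung hump at 0.75 rad (3 to 6 N at the grip; 6 mm above the open height); past it the handle is drawn on by itself, to 0 to 0.1 (open) or into its notch at 1.57, 4.5 mm lower than when open. Let go before the hump, it slides back
- knob_grip (a point): point on the knob's axis at gripping height, about 62 mm above the bench: centre of an upright black bar grip 42 mm long, 14 mm wide, 30 mm high (44 to 74 mm above the bench); the bar lies along this point's x axis; the disc under it is 44 mm across
- knob (a joint): angle of the detented range knob: starts 0 to 0.12, turns clockwise from above to a stop at 1.1 rad. A detent resists (about 0.15 N m) up to 0.62 rad; beyond, it clicks over to 1.1 by itself; let go sooner, it falls back
- pot1: squat white plastic sample pot with a slightly wider white lid, a cylinder 32 mm across and 38 mm high, about 50 g; origin at the centre of its underside, z up. Starts standing on the bench left of the station. May be absent (no pose at the start)
- pot2: squat white plastic sample pot with a slightly wider white lid, a cylinder 32 mm across and 38 mm high, about 50 g; origin at the centre of its underside, z up. Starts standing on the bench left of the station. May be absent (no pose at the start)
- pot3: squat white plastic sample pot with a slightly wider white lid, a cylinder 32 mm across and 38 mm high, about 50 g; origin at the centre of its underside, z up. Starts standing on the bench left of the station. May be absent (no pose at the start)
- pot4: squat white plastic sample pot with a slightly wider white lid, a cylinder 32 mm across and 38 mm high, about 50 g; origin at the centre of its underside, z up. Starts standing on the bench left of the station. May be absent (no pose at the start)
- pot5: squat white plastic sample pot with a slightly wider white lid, a cylinder 32 mm across and 38 mm high, about 50 g; origin at the centre of its underside, z up. Starts standing on the bench left of the station. May be absent (no pose at the start)
- vial: bystander: small amber bottle with black cap, 28 mm across, 62 mm high; origin at the centre of its underside. Leave it alone.
- weight: bystander: brass weight with a knob, 28 mm across, 43 mm high; origin at the centre of its underside. Leave it alone.
- cuvette_box: bystander: small cardboard box 34 x 34 x 30 mm; origin at the centre of its underside. Leave it alone.
Not all that is in view belongs to the job. Leave any blue or purple look-alike of the pot2 alone. What is shaped like the pot5 but pink is not meant.

How it is judged (in metres and radians):
On the way, in this order (a step that is already met when the one before it is completed fails the run):
1. the latch is turned open (value of joint latch below 0.25 rad), for 0.2 s.
2. every pot stands upright on the floor of the tray's trough (x of pot1 in the frame of tray between 0.025 and 0.212 m and y of pot1 in the frame of tray between -0.012 and 0.012 m and z of pot1 in the frame of tray between 0.001 and 0.009 m and angle between each of pot1, pot2, pot3, pot4, pot5's own z axis and vertical below 0.12 rad and x of pot2 in the frame of tray between 0.025 and 0.212 m and y of pot2 in the frame of tray between -0.012 and 0.012 m and z of pot2 in the frame of tray between 0.001 and 0.009 m and x of pot3 in the frame of tray between 0.025 and 0.212 m and y of pot3 in the frame of tray between -0.012 and 0.012 m and z of pot3 in the frame of tray between 0.001 and 0.009 m and x of pot4 in the frame of tray between 0.025 and 0.212 m and y of pot4 in the frame of tray between -0.012 and 0.012 m and z of pot4 in the frame of tray between 0.001 and 0.009 m and x of pot5 in the frame of tray between 0.025 and 0.212 m and y of pot5 in the frame of tray between -0.012 and 0.012 m and z of pot5 in the frame of tray between 0.001 and 0.009 m), for 0.3 s.
3. the tray lies home along the stop rail (horizontal distance between tray_tip and home_mark below 0.01 m), for 0.2 s.
4. the latch has dropped into its notch (value of joint latch above 1.45 rad), for 0.2 s.
5. the knob has clicked past its detent (value of joint knob above 0.98 rad), for 0.2 s.
At the end, for the whole second after the job is handed in: Every pot present stands upright (within 0.12 rad) and still on the floor of the tray's trough (within 12 mm of its centre line), the tray is home (tray_tip within 10 mm of home_mark), the latch is in its notch (over 1.45 rad) and the knob is past its detent (over 0.98 rad) (all of step 2 and horizontal distance between tray_tip and home_mark below 0.01 m and value of joint latch above 1.45 rad and value of joint knob above 0.98 rad and linear speed of each of pot1, pot2, pot3, pot4, pot5, tray below 0.02 m/s); the robot touches nothing.
It fails at once if a bystander is moved by more than 30 mm (distance of any of vial, weight, cuvette_box from where it was at the start of the episode above 0.03 m).
Of pot1, pot2, pot3, pot4, pot5 only 4 to 5 are there at a start; the rules pass over those that are not, and their reading is None.
At some moment in a run one of pot1, pot2, pot3, pot4, pot5 may be knocked a few centimetres aside while the robot is not near it.
It also fails if it takes over 200 s, if anything falls off the work surface, if the arm or the gripper's body presses on something with over 40 N, if the wrist force passes 120 N, or if a joint passes its speed limit or range.

### The arm

A 6-joint arm with a two-finger parallel gripper is mounted at the origin on the work surface. World frame = base frame: x ahead of the robot, y to its left, z up, the work surface at z = 0. Lengths are in mm, angles in rad, forces in N, time in s.
With the tool pointing down it reaches from about 300 to 775 mm from the base axis. Payload 14.6 kg.
Tool frame: the origin (TCP) lies between the finger pads; the fingertips stand 19 mm ahead of it and the grasp point (between the pads) is the TCP (manip.tcp_to_tips is the distance from the TCP to the fingertips, in mm); x points along the fingers, z is the direction in which the jaws open and shut, and the axes are right-handed (so a half turn about x gives the same grasp; the last joint's range is limited). The gripper opens to 94 mm and grips with 3 to 60 N. Pads are 16 mm wide; open, the fingers measure 119 mm over their backs; the gripper's body (75 mm by 177 mm) begins 78 mm behind the grasp point.
Start: joints at [1.278, 0.3, 1.521, -0, 1.321, -0.067], TCP at [123.135, 536.029, 224.446] pointing down, gripper open.
Joint ranges: [-3.03, 3.03], [-0.79, 2.21], [0.23, 2.52], [-1.04, 4.18], [0, 3.07], [-2.55, 2.55]. Speed limits (rad/s): [2.22, 2.22, 2.57, 3.14, 3.14, 3.14].

### API

Orientations are given as [roll, pitch, yaw] about the fixed x, y, z axes, in that order (R = Rz(yaw) Ry(pitch) Rx(roll)).
In Python, from cell import manip gives the robot as it stands.
- The arm moves only by the tool jog_arm, never from a script. Its argument "moves" is a list that holds one entry, the list of rows, each a list of 6 numbers: the shift along the world's x, y, z in mm, then the turn, a rotation vector about the world's x, y, z in degrees. In form: [[[dx, dy, dz, wx, wy, wz], ...]]. A call has 1 to 5 rows; each row shifts and turns the pose as measured when the row begins; what a row does not reach is not made up. A row lasts 1/10 s, in which the tool goes at most 50 mm and 8.59 degrees, less where a joint would pass 70% of its speed; a pose out of reach is approached as far as the arm can. A call is refused whole if a number of a shift passes 50 or a number of a turn 8.59, either way. A call with a gripper value outside its range is refused whole. "gripper" is the opening, from -1 (shut) to 1 (fully open), set as the call begins (left out, the last holds). The fingers move at their own pace and stop on an object; "squeeze" is the grip in N (left out, the last holds). Time passes only in rows, so rows that do not move let the fingers close. It gives the time, the measured TCP pose, the force and the opening at its end, in the units of the state.
- manip.read_state(): the state, without advancing time (a new reading comes with each control period).
- manip.camera(name): name is "side" or "top" or "wrist"; returns (picture, depth): 480x640x3 uint8, blue, green, red; 480x640 float32, mm along the optical axis (not along the pixel's ray), 0 where there is no reading.
- manip.camera_params(name): a dict with "fx", "fy", "cx", "cy" (pixels), "rvec" (rotation vector, rad) and "tvec" (3), from world to camera coordinates, as OpenCV has them. Camera axes: x right, y down, z forward; pixel columns grow to the right and rows downward; lengths in mm; the calibration is good to about 2 mm. The wrist camera is an equidistant fisheye: a pixel r from the principal point sees the ray r / f radians off the axis. A picture is of the moment at which its call begins: read the wrist's pose just before it. camera_params takes no time and is no camera call; for the wrist camera it gives the pose at the moment of the call.
- manip.sign_off(): hands the job in, once; it reports no verdict.
The state is a dict: "clock": time; "joints": joint angles; "qd": joint speeds; "effort": joint torques, N m; "eef_pos": TCP position; "eef_rot": TCP orientation; "wrist_force": force on the tool from outside, world axes, zero at the start; "moment": the same for the moment, N m; "finger_gap": finger opening in mm.
Only numpy, scipy, OpenCV 4.12 (cv2) and the standard library are available. Lean on these libraries where they do the work, as an engineer would, in place of code of your own. Each camera call takes 0.05 s, during which the arm holds its last target. There are 200 camera calls.

## Working session

There is one attempt and no reset: what is moved stays moved. The work goes in short steps, Python scripts to look and compute and a tool call to move; the robot and the scene stay as the last step left them, time stands still between calls to the robot, and variables do not carry over. Pictures are saved under pics/ and viewed, about 12 in all and at most 16, crops included, and the job is handed in when it is done.

Besides the shell and the picture viewer there is one more tool, called after "Emit:" by a JSON object that holds its "name" and its "arguments". jog_arm: Moves the arm, as the interface text tells. Its arguments: {"type":"object","properties":{"moves":{"type":"array","items":{"type":"array","items":{"type":"array","items":{"type":"number"}}}},"gripper":{"type":"number"},"squeeze":{"type":"number"}},"required":["moves"]}

```bash
ls; mkdir -p pics; cat > h.py <<'E'
import numpy as np, cv2
from scipy.spatial.transform import Rotation as R
from cell import manip
def cam(n):
    p=manip.camera_params(n); im,d=manip.camera(n); return im,d,p
def world(p,u,v,d):   # pinhole pixel + depth -> world
    c=np.stack([(u-p['cx'])/p['fx']*d,(v-p['cy'])/p['fy']*d,d],-1)
    Rm=cv2.Rodrigues(np.array(p['rvec'],float))[0]
    return (c-np.array(p['tvec']).ravel())@Rm
def wmap(d,p):
    v,u=np.mgrid[:480,:640]; return world(p,u,v,d.astype(float))
def proj(p,X):
    return cv2.projectPoints(np.array(X,float).reshape(-1,3),np.array(p['rvec'],float),np.array(p['tvec'],float),np.array([[p['fx'],0,p['cx']],[0,p['fy'],p['cy']],[0,0,1.]]),None)[0].reshape(-1,2)
E
python3 - <<'E'
from h import *
print(manip.read_state())
for n in('top','side'):
    im,d,p=cam(n); cv2.imwrite(f'pics/{n}0.png',im); np.save(n+'0.npy',d); print(n,p)
E
```

```text
pics
{'clock': 0.0, 'joints': array([ 1.27840596e+00,  3.00473142e-01,  1.52162360e+00, -5.21996267e-05,
        1.32067785e+00, -6.65978385e-02]), 'qd': array([ 0.001087  , -0.00071224,  0.00033114, -0.00222807,  0.00057908,
        0.00043239]), 'effort': array([ 9.79449615e-04, -5.31799829e+01, -3.52746570e+01,  7.09049148e-02,
        2.43029022e-02, -6.33859395e-05]), 'eef_pos': array([123.07424807, 535.79277081, 223.86720956]), 'eef_rot': array([ 3.11774608,  1.56961331, -1.82042247]), 'wrist_force': array([ 0.08491513, -0.78179662, -0.5681525 ]), 'moment': array([-0.07502642, -0.0305507 , -0.00460214]), 'finger_gap': 93.85037425342261}
top {'fx': 545.5609608873772, 'fy': 545.5609608873772, 'cx': 338.0511260345277, 'cy': 237.78886396874003, 'rvec': array([ 2.13758104, -2.08548973,  0.22160125]), 'tvec': array([  41.16072019,  533.02559148, 1178.65439574])}
side {'fx': 558.9814816324455, 'fy': 558.9814816324455, 'cx': 316.1160202933608, 'cy': 232.88147561665903, 'rvec': array([ 0.15872766, -2.69717798,  1.46415041]), 'tvec': array([ 541.15862144,   63.87736894, 1117.57705168])}
```

View pics/top0.png

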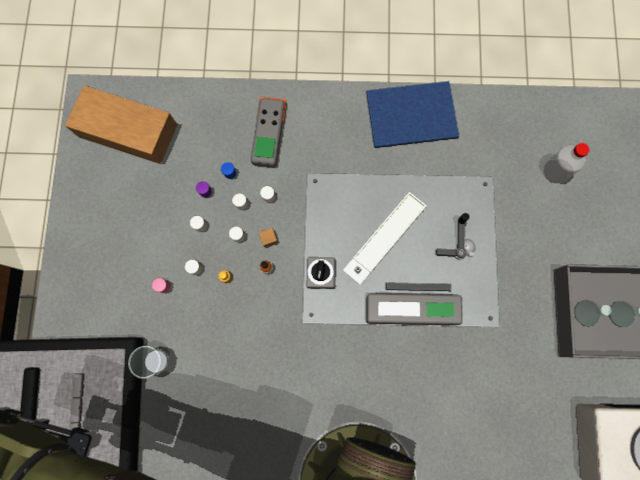

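View pics/side0.png

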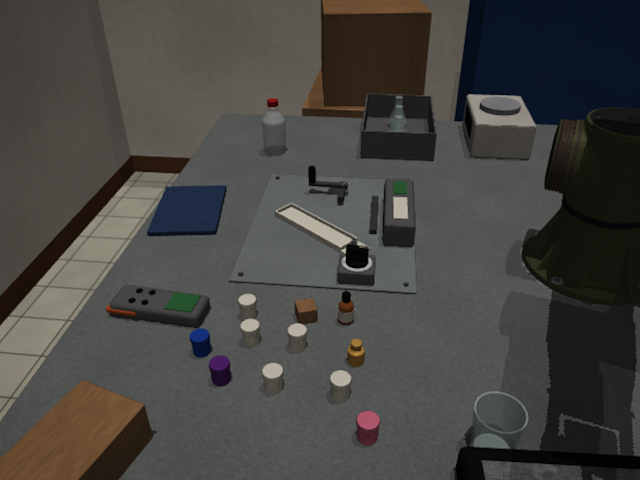

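```bash
python3 - <<'E'
from h import *
im=cv2.imread('pics/top0.png'); d=np.load('top0.npy'); p=manip.camera_params('top'); W=wmap(d,p)
hsv=cv2.cvtColor(im,cv2.COLOR_BGR2HSV)
z=W[...,2]
print('bench z',np.median(z[300:330,220:290]))
m=((hsv[...,1]<60)&(hsv[...,2]>150)&(z>-5)&(z<60)).astype(np.uint8); m[:,500:]=0; m[:60]=0;m[335:]=0
n,l,s,c=cv2.connectedComponentsWithStats(m)
for i in range(1,n):
    if s[i,4]<60: continue
    q=W[l==i]; q=q[abs(q[:,2]-np.percentile(q[:,2],70))<6]
    r=cv2.minAreaRect(q[:,:2].astype(np.float32)); print(c[i].round(),s[i,4],'mean',q.mean(0).round(1),'rect',np.round(r[0],1),np.round(r[1],1),round(r[2],1))
# board: light pixels within region at z 3..9
b=(z>3)&(z<9); b[:170]=0;b[330:]=0;b[:,:295]=0;b[:,505:]=0
b=cv2.morphologyEx(b.astype(np.uint8),cv2.MORPH_OPEN,np.ones((5,5)))
n,l,s,c=cv2.connectedComponentsWithStats(b); i=1+s[1:,4].argmax()
r=cv2.minAreaRect(W[l==i][:,:2].astype(np.float32)); print('board',s[i],r,cv2.boxPoints(r))
for u,v in [(228,170),(203,189),(160,286),(268,237),(266,266),(225,276),(463,217),(459,253),(320,271),(358,270)]: print(u,v,W[v,u].round(1))
E
```

```text
bench z -0.44745183879353345
[398. 242.] 23276 mean [539.  -89.8   6.3] rect [522.6 -91.8] [360.7 450.6] 0.2
[267. 192.] 153 mean [640.7 222.9  37.7] rect [640.3 222.5] [29.3 30. ] 16.6
[239. 199.] 157 mean [621.2 286.8  37.9] rect [621.8 286.6] [29.6 29.8] 48.6
[196. 222.] 162 mean [565.3 381.3  37.4] rect [565.1 381.1] [29.1 28.7] 0.8
[235. 233.] 165 mean [542.  289.3  37.5] rect [542.4 289.2] [31.1 28.9] 3.2
[191. 266.] 169 mean [461.9 384.5  37.5] rect [461.7 385.1] [29.2 29.6] 36.3
board [386 198   6   7  39] ((635.4288330078125, -64.12449645996094), (16.0998592376709, 12.131068229675293), 0.7600002884864807) [[627.2992   -58.166267]
 [627.4601   -70.29627 ]
 [643.5585   -70.082726]
 [643.3976   -57.95272 ]]
228 170 [693.2 318.1  35.5]
203 189 [645.2 373.7  34.8]
160 286 [414.3 451.4  40.9]
268 237 [534.8 216.   31.2]
266 266 [463.  213.6  57.6]
225 276 [440.2 306.5  43.7]
463 217 [ 583.5 -226.1   71. ]
459 253 [ 276.2   51.8 1263.3]
320 271 [452.5  92.2  72.8]
358 270 [463.    7.1  32. ]
```

```bash
cat >> h.py <<'E'
O=np.array([467.3,8.0])
def tray(W,o=O,lo=9,hi=24):
    z=W[...,2]; r=W[...,:2]-o; rr=np.hypot(r[...,0],r[...,1])
    m=(z>lo)&(z<hi)&(rr<235); m[:170]=0;m[305:]=0;m[:,330:]&=True;m[:,:335]=0;m[:,470:]=0
    m&=~((r[...,0]<-15))
    m=cv2.morphologyEx(m.astype(np.uint8),cv2.MORPH_OPEN,np.ones((3,3)))
    n,l,s,c=cv2.connectedComponentsWithStats(m); i=1+s[1:,4].argmax()
    return cv2.minAreaRect(W[l==i][:,:2].astype(np.float32))
E
python3 - <<'E'
from h import *
p=manip.camera_params('top'); W=wmap(np.load('top0.npy'),p)
r=tray(W); print(r); print(cv2.boxPoints(r))
s=manip.read_state(); print(R.from_euler('xyz',s['eef_rot']).as_matrix().round(3))
z=W[...,2]
for lo,hi,u0,u1,v0,v1 in [(60,90,445,480,200,260),(55,90,300,340,255,290)]:
    q=W[v0:v1,u0:u1].reshape(-1,3); q=q[(q[:,2]>lo)&(q[:,2]<hi)]; print(len(q),q.mean(0),cv2.minAreaRect(q[:,:2].astype(np.float32)))
w=[[*O,32],[*(O+[42,-237]),39],[*(O+[117,-237]),75],[*(O+[-10,85]),74]]; print(proj(p,w))
E
```

```text
((629.5155029296875, -124.3162612915039), (53.540348052978516, 35.13398742675781), 52.667205810546875)
[[ 599.3129   -134.94855 ]
 [ 627.24884  -156.25533 ]
 [ 659.7181   -113.683975]
 [ 631.78217   -92.3772  ]]
[[-0.    -0.975  0.224]
 [-0.001  0.224  0.975]
 [-1.     0.    -0.001]]
57 [ 583.97691217 -230.36447373   72.54298154] ((584.5567626953125, -230.7923126220703), (16.04802894592285, 16.971147537231445), 1.6170579195022583)
130 [456.07487941  91.75950174  72.15036516] ((456.9895324707031, 91.95079040527344), (14.127790451049805, 41.78969192504883), 83.99119567871094)
[[357.62506357 268.12230795]
 [461.84190956 251.99989062]
 [464.69211202 216.26450073]
 [319.67817366 268.75601052]]
```

```bash
cat >> h.py <<'E'
def tray2(im,W):
    hsv=cv2.cvtColor(im,cv2.COLOR_BGR2HSV); r=W[...,:2]-O
    m=((hsv[...,2]>195)&(W[...,2]>5)&(W[...,2]<60)&(r[...,0]>-28)&(np.hypot(r[...,0],r[...,1])<240))
    m=cv2.morphologyEx(m.astype(np.uint8),cv2.MORPH_OPEN,np.ones((3,3)))
    n,l,s,c=cv2.connectedComponentsWithStats(m); i=1+s[1:,4].argmax()
    return cv2.minAreaRect(W[l==i][:,:2].astype(np.float32)),s[i]
E
python3 - <<'E'
from h import *
p=manip.camera_params('top'); W=wmap(np.load('top0.npy'),p); im=cv2.imread('pics/top0.png')
hsv=cv2.cvtColor(im,cv2.COLOR_BGR2HSV); print(hsv[230,390],hsv[230,340],W[230,390],W[205,410])
r,s=tray2(im,W); print(s,r); print(cv2.boxPoints(r))
x0,x1,y0,y1=330,490,170,300
cv2.imwrite('pics/trayc.png',cv2.resize(im[y0:y1,x0:x1],None,fx=4,fy=4))
E
```

```text
[ 35   6 244] [ 60   6 173] [562.52473667 -67.17274937  13.55041564] [ 625.83178804 -114.96126675    8.92455354]
[ 345  195   79   87 2131] ((544.3781127929688, -53.37583923339844), (53.96174621582031, 241.43960571289062), 51.051422119140625)
[[ 433.5323       1.5280533]
 [ 621.30237   -150.24634  ]
 [ 655.22394   -108.27973  ]
 [ 467.45386     43.49466  ]]
```

View pics/trayc.png

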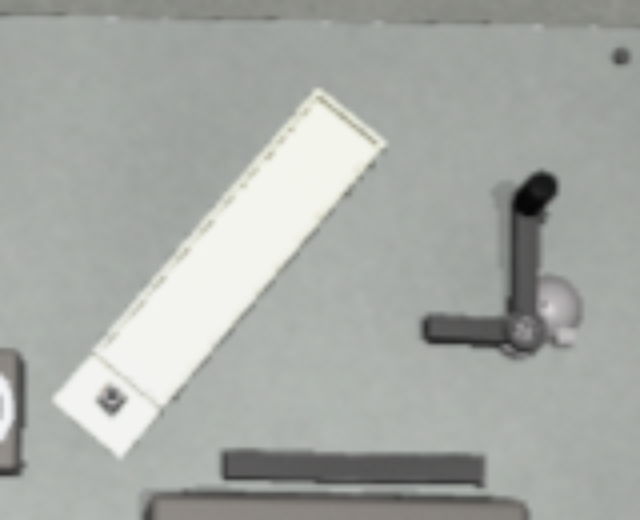

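Emit:
{"name": "jog_arm", "arguments": {"moves": [[[27,-40,0,0,0,-8],[27,-40,0,0,0,-8],[27,-40,0,0,0,-8],[27,-40,0,0,0,-2],[27,-40,0,0,0,0]]], "gripper": -1}}

```text
clock: 0.6
eef_pos: [258.0, 331.0, 221.2]
eef_rot: [3.117, 1.566, -2.286]
wrist_force: [1.5, 1.3, -0.0]
finger_gap: 57.4
```

Emit:
{"name": "jog_arm", "arguments": {"moves": [[[27,-40,0,0,0,0],[27,-40,0,0,0,0],[27,-40,0,0,0,0],[27,-40,0,0,0,0],[27,-40,0,0,0,0]]]}}

```text
clock: 1.1
eef_pos: [395.4, 121.9, 221.2]
eef_rot: [-3.059, 1.567, -2.179]
wrist_force: [1.0, 0.3, 0.0]
finger_gap: 17.2
```

Emit:
{"name": "jog_arm", "arguments": {"moves": [[[26,-39,0,0,0,0],[26,-39,0,0,0,0],[26,-39,0,0,0,0],[26,-39,0,0,0,0],[26,-39,0,0,0,0]]]}}

```text
clock: 1.6
eef_pos: [528.7, -83.4, 220.7]
eef_rot: [3.095, 1.567, -2.309]
wrist_force: [0.4, 0.6, 0.3]
finger_gap: 0.6
```

Emit:
{"name": "jog_arm", "arguments": {"moves": [[[26,-39,-5,0,0,0],[26,-39,-20,0,0,0],[26,-39,-40,0,0,0],[0,0,-45,0,0,0],[0,0,-20,0,0,0]]]}}

```text
clock: 2.1
eef_pos: [603.3, -200.6, 95.8]
eef_rot: [-2.252, 1.566, -1.379]
wrist_force: [-1.2, -0.2, -0.1]
finger_gap: 0.5
```

Emit:
{"name": "jog_arm", "arguments": {"moves": [[[0,0,-28,0,0,0],[-8,-8,0,0,0,0],[-3,-12,0,0,0,0],[-3,-12,0,0,0,0],[-3,-12,0,0,0,0]]]}}

```text
clock: 2.6
eef_pos: [589.0, -242.8, 69.7]
eef_rot: [-0.809, 1.562, 0.068]
wrist_force: [-0.4, 1.7, 0.5]
finger_gap: 0.5
```

Emit:
{"name": "jog_arm", "arguments": {"moves": [[[-5,-11,0,0,0,0],[-6,-11,0,0,0,0],[-7,-10,0,0,0,0],[-8,-9,0,0,0,0],[-8,-8,0,0,0,0]]]}}

```text
clock: 3.1
eef_pos: [552.4, -297.0, 73.8]
eef_rot: [-0.947, 1.558, -0.072]
wrist_force: [0.8, 0.0, -0.7]
finger_gap: 0.5
```

```bash
python3 - <<'E'
from h import *
im,d,p=cam('top'); W=wmap(d,p)
cv2.imwrite('pics/latch1.png',cv2.resize(im[170:330,380:500],None,fx=3.5,fy=3.5)); print(manip.read_state()['eef_pos'])
E
```

```text
[ 551.3712844  -298.1981321    73.80705302]
```

View pics/latch1.png

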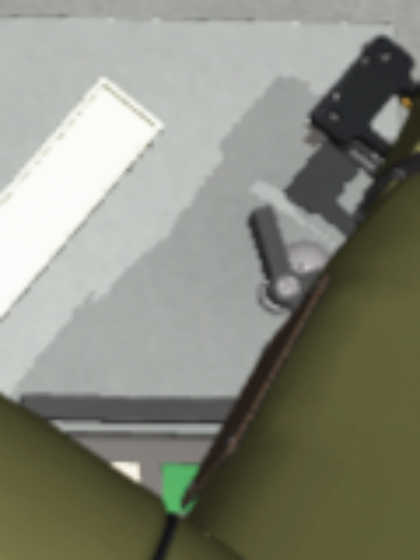

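Emit:
{"name": "jog_arm", "arguments": {"moves": [[[-8,-4,0,0,0,0],[-10,-4,0,0,0,0],[-6,-1,0,0,0,0],[8,4,10,0,0,0],[10,20,50,0,0,0]]], "gripper": -1}}

```text
clock: 3.65
eef_pos: [539.9, -286.6, 126.6]
eef_rot: [-0.709, 1.564, 0.162]
wrist_force: [0.7, 0.1, 1.5]
finger_gap: 0.5
```

Emit:
{"name": "jog_arm", "arguments": {"moves": [[[10,45,30,0,0,0],[10,48,0,0,0,0],[10,48,0,0,0,0],[10,48,0,0,0,0],[10,48,0,0,0,0]]], "gripper": 0.28}}

```text
clock: 4.15
eef_pos: [589.5, -49.0, 163.8]
eef_rot: [-1.113, 1.555, -0.247]
wrist_force: [1.0, -0.4, 0.8]
finger_gap: 36.9
```

Emit:
{"name": "jog_arm", "arguments": {"moves": [[[5,48,0,0,0,0],[5,48,0,0,0,0],[5,48,0,0,0,0],[0,30,0,0,0,0],[0,0,0,0,0,0]]]}}

```text
clock: 4.65
eef_pos: [602.0, 136.9, 164.4]
eef_rot: [-1.163, 1.556, -0.29]
wrist_force: [0.2, 0.6, -0.1]
finger_gap: 60.4
```

```bash
cat >> h.py <<'E'
def pots(im,W):
    hsv=cv2.cvtColor(im,cv2.COLOR_BGR2HSV); z=W[...,2]
    m=((hsv[...,1]<60)&(hsv[...,2]>120)&(z>28)&(z<60)).astype(np.uint8); m[:60]=0;m[335:]=0
    n,l,s,c=cv2.connectedComponentsWithStats(m)
    for i in range(1,n):
        if 60<s[i,4]<600:
            q=W[l==i]; q=q[abs(q[:,2]-np.median(q[:,2]))<6]; r=cv2.minAreaRect(q[:,:2].astype(np.float32))
            print('pot?',c[i].round(),s[i,4],q.mean(0).round(1),np.round(r[0],1),np.round(r[1],1))
E
python3 - <<'E'
from h import *
im,d,p=cam('top'); W=wmap(d,p)
cv2.imwrite('pics/t2.png',im[80:340,140:520]); print(manip.read_state()['eef_pos']); print(tray2(im,W)); pots(im,W)
E
```

```text
[602.1187911  135.37050671 164.39952554]
(((560.1019897460938, -65.55104064941406), (56.21113586425781, 217.37451171875), 50.79584884643555), array([ 362,  192,   63,   81, 1865], dtype=int32))
pot? [269. 114.] 395 [839.4 229.   30.8] [836.7 228.8] [53.6 84.5]
pot? [239. 200.] 145 [620.8 286.4  37.4] [621.4 286.4] [31.  29.5]
pot? [197. 222.] 145 [565.1 380.9  37.6] [565.3 380.7] [29.6 29.3]
pot? [236. 233.] 146 [541.4 289.   38.1] [541.8 289. ] [28.7 30.8]
pot? [467. 250.] 68 [ 513.9 -242.5   38.1] [ 521.6 -254.2] [23.1 72.8]
pot? [192. 266.] 153 [461.9 384.2  37.4] [462.  385.2] [29.4 29.8]
pot? [390. 318.] 65 [355.2 -63.4  58.5] [359.  -63.7] [22.  39.7]
pot? [418. 319.] 102 [ 353.9 -125.8   58.6] [ 355.3 -126.3] [63.7 16.3]
```

View pics/t2.png

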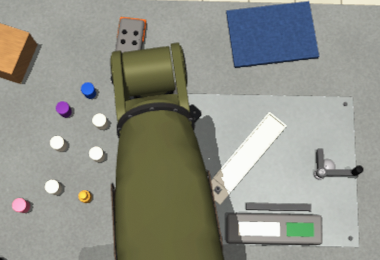

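```bash
python3 -c "
import cv2;im=cv2.imread('pics/top0.png');cv2.imwrite('pics/c.png',cv2.resize(im[155:300,145:285],None,fx=3,fy=3,interpolation=cv2.INTER_CUBIC))"
```

```text
(no output)
```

View pics/c.png

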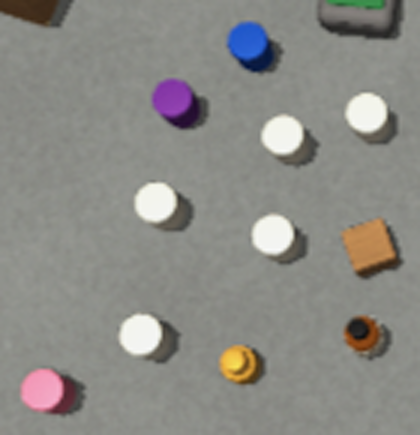

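Emit:
{"name": "jog_arm", "arguments": {"moves": [[[19,43,-30,0,0,0],[19,44,-30,0,0,0],[0,0,-20,0,0,0],[0,0,0,0,0,0]]]}}

```text
clock: 5.1
eef_pos: [638.2, 211.7, 88.5]
eef_rot: [-1.228, 1.554, -0.36]
wrist_force: [-0.5, -0.0, -0.3]
finger_gap: 60.4
```

Emit:
{"name": "jog_arm", "arguments": {"moves": [[[2,11,-18,0,0,0],[0,0,-20,0,0,0],[0,0,-18,0,0,0],[0,0,0,0,0,0]]]}}

```text
clock: 5.5
eef_pos: [641.9, 217.5, 35.0]
eef_rot: [-1.165, 1.551, -0.302]
wrist_force: [-0.3, -0.5, -0.9]
finger_gap: 60.1
```

Emit:
{"name": "jog_arm", "arguments": {"moves": [[[0,0,0,0,0,0],[0,0,0,0,0,0],[0,0,0,0,0,0],[0,0,0,0,0,0],[0,0,0,0,0,0]]], "gripper": -1, "squeeze": 15}}

```text
clock: 6.0
eef_pos: [643.8, 216.2, 39.9]
eef_rot: [-1.05, 1.546, -0.188]
wrist_force: [-0.2, -0.4, -0.7]
finger_gap: 31.6
```

Emit:
{"name": "jog_arm", "arguments": {"moves": [[[0,0,25,0,0,0],[0,-10,25,0,0,0],[-3,-45,0,0,0,0],[-3,-48,0,0,0,0],[-3,-48,0,0,0,0]]]}}

```text
clock: 6.5
eef_pos: [633.6, 66.9, 92.2]
eef_rot: [-1.036, 1.545, -0.166]
wrist_force: [0.6, -0.4, -0.3]
finger_gap: 31.6
```

Emit:
{"name": "jog_arm", "arguments": {"moves": [[[-3,-48,0,0,0,0],[-4,-48,0,0,0,0],[-3,-48,0,0,0,0],[-2,-30,0,0,0,0],[0,0,0,0,0,0]]]}}

```text
clock: 7.0
eef_pos: [619.5, -119.0, 93.9]
eef_rot: [-1.06, 1.543, -0.194]
wrist_force: [0.2, 0.7, -0.7]
finger_gap: 31.4
```

```bash
python3 - <<'E'
from h import *
s=manip.read_state(); print(s['eef_pos'],R.from_euler('xyz',s['eef_rot']).as_matrix().round(3),s['finger_gap'])
im,d,p=cam('side'); cv2.imwrite('pics/s1.png',cv2.resize(im[130:330,240:440],None,fx=3,fy=3))
E
```

```text
[ 619.52940933 -119.01910492   93.87901687] [[ 0.027 -0.762  0.647]
 [-0.005  0.647  0.762]
 [-1.    -0.024  0.014]] 31.440336729665432
```

View pics/s1.png

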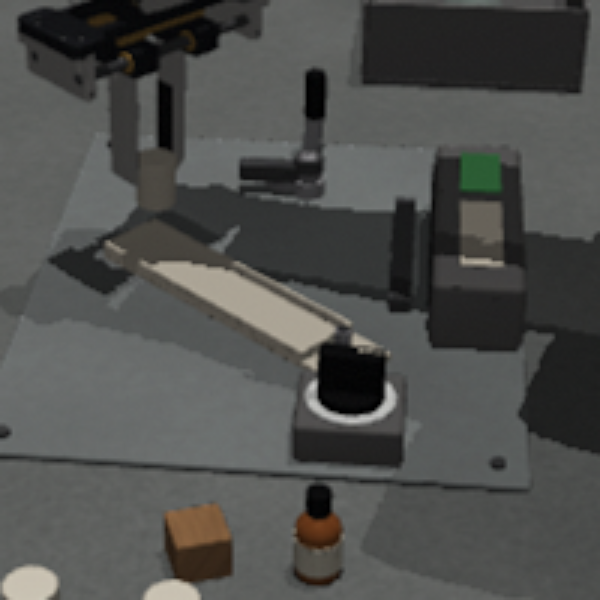

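Emit:
{"name": "jog_arm", "arguments": {"moves": [[[2,3,-15,0,1.5,0],[0,0,-18,0,0,0],[0,0,-7,0,0,0],[0,0,-4,0,0,0]]]}}

```text
clock: 7.45
eef_pos: [622.9, -110.1, 50.1]
eef_rot: [-1.964, 1.565, -1.094]
wrist_force: [-0.1, -0.1, -0.4]
finger_gap: 31.5
```

Emit:
{"name": "jog_arm", "arguments": {"moves": [[[-2,-6,0,0,0,0],[0,0,-2,0,0,0],[0,0,-2,0,0,0]]]}}

```text
clock: 7.75
eef_pos: [621.7, -115.9, 49.3]
eef_rot: [-1.78, 1.563, -0.907]
wrist_force: [-6.3, 4.0, 17.0]
finger_gap: 31.4
```

Emit:
{"name": "jog_arm", "arguments": {"moves": [[[0,0,1,0,0,0],[0,0,0,0,0,0],[0,0,0,0,0,0]]], "gripper": 0.28}}

```text
clock: 8.05
eef_pos: [622.3, -116.5, 52.4]
eef_rot: [-1.621, 1.56, -0.749]
wrist_force: [-0.1, 1.0, -0.1]
finger_gap: 51.9
```

Emit:
{"name": "jog_arm", "arguments": {"moves": [[[0,0,30,0,0,0],[0,0,40,0,0,0],[0,48,0,0,0,0],[0,48,0,0,0,0],[0,48,0,0,0,0]]]}}

```text
clock: 8.55
eef_pos: [621.6, 26.0, 125.1]
eef_rot: [-1.557, 1.56, -0.694]
wrist_force: [0.3, -0.4, -0.2]
finger_gap: 60.3
```

Emit:
{"name": "jog_arm", "arguments": {"moves": [[[0,48,0,0,0,0],[0,48,0,0,0,0],[0,48,0,0,0,0],[0,48,0,0,0,0],[0,48,0,0,0,0]]]}}

```text
clock: 9.05
eef_pos: [620.2, 275.6, 126.1]
eef_rot: [-1.468, 1.559, -0.606]
wrist_force: [0.9, 0.5, 0.0]
finger_gap: 60.0
```

```bash
python3 - <<'E'
from h import *
im,d,p=cam('top'); W=wmap(d,p); pots(im,W); s=manip.read_state(); print(s['eef_pos'],R.from_euler('xyz',s['eef_rot']).as_matrix()[:,[0,2]].round(3).T)
hsv=cv2.cvtColor(im,cv2.COLOR_BGR2HSV); print(cv2.imwrite('pics/t3.png',im))
E
```

```text
pot? [269. 119.] 527 [826.4 228.7  30.7] [820.7 230.2] [ 54.9 116.7]
pot? [261. 158.] 81 [726.2 242.7  30.8] [726.  243.8] [58.  23.9]
pot? [410. 205.] 159 [ 615.  -110.9   48.3] [ 615.6 -111.1] [29.7 30.2]
pot? [467. 250.] 69 [ 513.8 -242.4   38.3] [ 520.3 -254.6] [20.7 73.1]
pot? [323. 270.] 307 [461.1  86.8  36.9] [459.6  91.9] [58.2 64.3]
pot? [459. 312.] 89 [ 372.3 -215.    57.9] [ 373.2 -212.5] [20.2 50.9]
[618.93266875 282.56215128 125.9528711 ] [[ 0.01  -0.005 -1.   ]
 [ 0.647  0.762  0.003]]
True
```

Emit:
{"name": "jog_arm", "arguments": {"moves": [[[1,0,-40,0,0.6,0],[0,0,-30,0,0,0],[0,0,-15,0,0,0],[0,0,0,0,0,0]]]}}

```text
clock: 9.5
eef_pos: [619.1, 286.9, 38.9]
eef_rot: [-2.141, 1.566, -1.269]
wrist_force: [-0.3, 0.7, 0.6]
finger_gap: 60.0
```

Good centring; lower slightly and grip, then lift and carry toward tray x=152 (585,−87).

Emit:
{"name": "jog_arm", "arguments": {"moves": [[[2,0,-8,0,0,0],[0,0,-1,0,0,0],[0,0,-1,0,0,0],[0,0,-1,0,0,0],[0,0,-1,0,0,0]]], "gripper": -1}}

```text
clock: 10.0
eef_pos: [623.6, 286.5, 31.3]
eef_rot: [-1.142, 1.564, -0.271]
wrist_force: [-2.7, -0.6, 6.4]
finger_gap: 31.6
```

Emit:
{"name": "jog_arm", "arguments": {"moves": [[[0,0,0,0,0,0],[0,0,25,0,0,0],[0,0,30,0,0,0],[-4,-40,0,0,0,0],[-5,-48,0,0,0,0]]]}}

```text
clock: 10.5
eef_pos: [613.8, 201.0, 88.1]
eef_rot: [-1.04, 1.563, -0.163]
wrist_force: [-0.3, 0.1, -0.7]
finger_gap: 31.4
```

Emit:
{"name": "jog_arm", "arguments": {"moves": [[[-5,-48,0,0,0,0],[-5,-48,0,0,0,0],[-5,-48,0,0,0,0],[-5,-48,0,0,0,0],[-5,-48,0,0,0,0]]]}}

```text
clock: 11.0
eef_pos: [586.9, -46.9, 90.0]
eef_rot: [-0.982, 1.558, -0.103]
wrist_force: [0.9, -0.6, -0.3]
finger_gap: 31.2
```

Emit:
{"name": "jog_arm", "arguments": {"moves": [[[-2,-30,0,0,0,0],[0,-5,0,0,0,0],[0,0,0,0,0,0]]]}}

```text
clock: 11.3
eef_pos: [583.9, -88.7, 90.8]
eef_rot: [-1.026, 1.557, -0.153]
wrist_force: [-0.3, -0.1, 0.1]
finger_gap: 32.0
```

Emit:
{"name": "jog_arm", "arguments": {"moves": [[[1,1,-18,0,0.5,0],[0,0,-16,0,0,0],[0,0,-8,0,0,0],[0,0,0,0,0,0]]]}}

```text
clock: 11.7
eef_pos: [585.2, -82.8, 44.4]
eef_rot: [-1.384, 1.568, -0.506]
wrist_force: [-0.4, 1.1, -0.9]
finger_gap: 31.4
```

Emit:
{"name": "jog_arm", "arguments": {"moves": [[[0,-4,0,0,0,0],[0,0,-2,0,0,0],[0,0,-1,0,0,0]]]}}

```text
clock: 12.0
eef_pos: [585.7, -85.9, 42.1]
eef_rot: [-1.423, 1.567, -0.544]
wrist_force: [-6.6, 0.5, 12.2]
finger_gap: 31.7
```

Emit:
{"name": "jog_arm", "arguments": {"moves": [[[0,0,0,0,0,0],[0,0,0,0,0,0],[0,0,0,0,0,0]]], "gripper": 0.28}}

```text
clock: 12.3
eef_pos: [586.3, -86.0, 43.3]
eef_rot: [-1.291, 1.565, -0.412]
wrist_force: [-0.4, 0.7, 1.1]
finger_gap: 51.9
```

Emit:
{"name": "jog_arm", "arguments": {"moves": [[[0,0,30,0,0,0],[0,0,40,0,0,0],[-3,48,0,0,0,0],[-5,48,0,0,0,0],[-5,48,0,0,0,0]]]}}

```text
clock: 12.8
eef_pos: [573.1, 57.0, 116.4]
eef_rot: [-1.137, 1.564, -0.266]
wrist_force: [1.4, -0.5, -0.8]
finger_gap: 60.6
```

Emit:
{"name": "jog_arm", "arguments": {"moves": [[[-5,48,0,0,0,0],[-5,48,0,0,0,0],[-5,48,0,0,0,0],[-5,48,0,0,0,0],[-5,30,0,0,0,0]]]}}

```text
clock: 13.3
eef_pos: [545.7, 289.3, 117.8]
eef_rot: [-0.949, 1.561, -0.078]
wrist_force: [-0.2, 0.4, -0.7]
finger_gap: 60.0
```

```bash
python3 - <<'E'
from h import *
im,d,p=cam('top'); W=wmap(d,p); pots(im,W); s=manip.read_state(); print(s['eef_pos'],R.from_euler('xyz',s['eef_rot']).as_matrix()[:,[0,2]].round(3).T)
cv2.imwrite('pics/t4.png',im[80:340,140:520])
E
```

```text
pot? [269. 118.] 520 [828.2 229.2  30.6] [828.7 229.2] [ 53.9 101. ]
pot? [410. 205.] 158 [ 615.4 -110.9   48.7] [ 615.5 -110.7] [28.8 29.9]
pot? [399. 218.] 158 [583.6 -84.2  48.2] [583.9 -84.8] [29.5 29.8]
pot? [466. 250.] 61 [ 513.8 -239.5   38.1] [ 519.9 -249.7] [20.5 63.2]
pot? [321. 271.] 468 [458.6  91.1  36.4] [457.5  92.7] [67.4 61.5]
pot? [460. 310.] 63 [ 374.6 -217.4   58. ] [ 372.  -214.7] [16.1 48.5]
pot? [380. 317.] 90 [356.7 -41.9  58. ] [361.6 -40.5] [28.3 50.2]
pot? [423. 319.] 63 [ 354.5 -135.6   58.2] [ 353.2 -136.4] [50.4 17.7]
[544.78344403 292.50122952 117.76627843] [[ 0.01   0.    -1.   ]
 [ 0.642  0.766  0.006]]
```

View pics/t4.png

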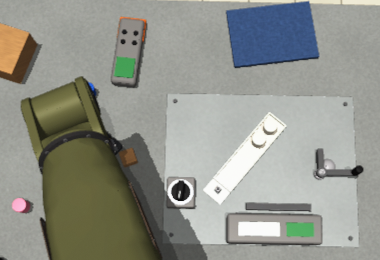

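```bash
cat >> h.py <<'E'
def wrist():
    p=manip.camera_params('wrist'); im,d=manip.camera('wrist')
    v,u=np.mgrid[:480,:640]; a=(u-p['cx'])/p['fx'];b=(v-p['cy'])/p['fy']; th=np.hypot(a,b); k=np.tan(np.minimum(th,1.45))/np.maximum(th,1e-6)
    c=np.stack([a*k*d,b*k*d,d],-1).astype(float)
    W=(c-np.array(p['tvec']).ravel())@cv2.Rodrigues(np.array(p['rvec'],float))[0]
    hsv=cv2.cvtColor(im,cv2.COLOR_BGR2HSV); z=W[...,2]
    m=((hsv[...,1]<60)&(hsv[...,2]>120)&(z>30)&(z<55)&(d>0)).astype(np.uint8)
    n,l,s,cc=cv2.connectedComponentsWithStats(m)
    for i in range(1,n):
        if s[i,4]>150:
            q=W[l==i]; r=cv2.minAreaRect(q[:,:2].astype(np.float32)); print('w',cc[i].round(),s[i,4],q.mean(0).round(1),np.round(r[0],1),np.round(r[1],1))
    return im,d,W
E
python3 - <<'E'
from h import *
wrist(); print(manip.read_state()['eef_pos'])
E
```

```text
w [343.  69.] 1796 [460.4 386.1  37.2] [460.1 386.6] [31.3 31.2]
w [435. 192.] 1611 [561.9 382.8  37. ] [562.6 383.3] [31.  30.6]
w [310. 251.] 1618 [539.  292.2  37.1] [539.3 291.7] [30.  31.4]
w [ 77. 308.] 1215 [451.2 107.7  36.6] [449.7  94.3] [63.8 60.1]
[545.35301282 289.91262931 117.5935987 ]
```

Emit:
{"name": "jog_arm", "arguments": {"moves": [[[-4,0,-35,0,0.5,0],[0,0,-30,0,0,0],[0,0,-12,0,0,0],[0,0,0,0,0,0]]]}}

```text
clock: 13.8
eef_pos: [541.9, 289.6, 39.7]
eef_rot: [-0.762, 1.567, 0.113]
wrist_force: [-0.5, 0.5, -0.4]
finger_gap: 60.3
```

Emit:
{"name": "jog_arm", "arguments": {"moves": [[[-1,1,-8,0,0,0],[0,0,-1,0,0,0],[0,0,-1,0,0,0],[0,0,-1,0,0,0],[0,0,-1,0,0,0]]], "gripper": -1}}

```text
clock: 14.3
eef_pos: [543.0, 290.5, 31.6]
eef_rot: [-0.575, 1.562, 0.298]
wrist_force: [-4.3, -2.3, 9.5]
finger_gap: 31.4
```

Emit:
{"name": "jog_arm", "arguments": {"moves": [[[0,0,0,0,0,0],[0,0,30,0,0,0],[0,0,38,0,0,0],[1,-45,0,0,0,0],[2,-48,0,0,0,0]]]}}

```text
clock: 14.8
eef_pos: [545.3, 199.5, 102.6]
eef_rot: [-0.579, 1.561, 0.301]
wrist_force: [1.1, 0.2, -1.4]
finger_gap: 31.5
```

Emit:
{"name": "jog_arm", "arguments": {"moves": [[[2,-48,0,0,0,0],[2,-48,0,0,0,0],[2,-48,0,0,0,0],[2,-48,0,0,0,0],[1,-44,0,0,0,0]]]}}

```text
clock: 15.3
eef_pos: [554.0, -45.1, 105.3]
eef_rot: [-0.667, 1.555, 0.215]
wrist_force: [1.5, 0.5, -1.4]
finger_gap: 31.9
```

Emit:
{"name": "jog_arm", "arguments": {"moves": [[[0,-16,0,0,0,0],[0,-5,0,0,0,0],[0,0,0,0,0,0]]]}}

```text
clock: 15.6
eef_pos: [553.9, -71.9, 105.9]
eef_rot: [-0.725, 1.554, 0.151]
wrist_force: [-0.2, 0.5, -0.9]
finger_gap: 31.8
```

Emit:
{"name": "jog_arm", "arguments": {"moves": [[[0,7,-18,0,1,0],[0,0,-25,0,0,0],[0,0,-14,0,0,0],[0,0,0,0,0,0]]]}}

```text
clock: 16.0
eef_pos: [554.7, -60.4, 48.2]
eef_rot: [0.293, 1.568, 1.173]
wrist_force: [-0.4, 0.0, -0.4]
finger_gap: 31.8
```

Emit:
{"name": "jog_arm", "arguments": {"moves": [[[-1,-2,-3,0,0,0],[0,0,-3,0,0,0],[0,0,-1,0,0,0]]]}}

```text
clock: 16.3
eef_pos: [554.6, -61.6, 42.7]
eef_rot: [-0.289, 1.567, 0.592]
wrist_force: [0.4, -0.0, -0.6]
finger_gap: 31.7
```

Emit:
{"name": "jog_arm", "arguments": {"moves": [[[0,0,0,0,0,0],[0,0,0,0,0,0],[0,0,0,0,0,0]]], "gripper": 0.28}}

```text
clock: 16.6
eef_pos: [555.2, -61.8, 44.0]
eef_rot: [-0.562, 1.565, 0.319]
wrist_force: [0.4, -0.1, 0.7]
finger_gap: 52.4
```

Emit:
{"name": "jog_arm", "arguments": {"moves": [[[0,0,30,0,0,0],[0,0,40,0,0,0],[0,48,0,0,0,0],[0,48,0,0,0,0],[0,48,0,0,0,0]]]}}

```text
clock: 17.1
eef_pos: [555.4, 81.1, 118.1]
eef_rot: [-0.598, 1.563, 0.274]
wrist_force: [0.6, 0.3, 0.5]
finger_gap: 60.0
```

Emit:
{"name": "jog_arm", "arguments": {"moves": [[[0,48,0,0,0,0],[0,48,0,0,0,0],[0,48,0,0,0,0],[0,48,0,0,0,0],[0,48,0,0,0,0]]]}}

```text
clock: 17.6
eef_pos: [554.3, 330.8, 120.3]
eef_rot: [-0.598, 1.559, 0.272]
wrist_force: [0.4, -0.5, -0.4]
finger_gap: 60.2
```

Emit:
{"name": "jog_arm", "arguments": {"moves": [[[0,45,0,0,0,0],[0,10,0,0,0,0],[0,0,0,0,0,0]]]}}

```text
clock: 17.9
eef_pos: [552.3, 393.5, 120.2]
eef_rot: [-0.546, 1.558, 0.33]
wrist_force: [0.6, -1.3, -0.2]
finger_gap: 60.3
```

```bash
python3 - <<'E'
from h import *
im,d,p=cam('top'); W=wmap(d,p); pots(im,W); wrist();s=manip.read_state(); print(s['eef_pos'],R.from_euler('xyz',s['eef_rot']).as_matrix()[:,[0,2]].round(3).T)
E
```

```text
pot? [269. 119.] 517 [827.5 229.3  30.6] [826.1 230. ] [ 55.  107.1]
pot? [263. 159.] 80 [725.4 237.1  30.4] [728.5 238.3] [53.8 21.4]
pot? [410. 205.] 159 [ 615.3 -110.7   48.2] [ 614.8 -110.8] [30.1 30.8]
pot? [399. 218.] 158 [583.5 -84.6  48.4] [584.5 -84.3] [28.1 31.3]
pot? [389. 231.] 157 [553.7 -61.2  48.2] [553.6 -60.5] [30. 31.]
pot? [466. 250.] 66 [ 513.6 -240.    38.3] [ 520.1 -251. ] [20.4 64. ]
pot? [320. 272.] 520 [455.7  93.3  36.4] [457.3  91.6] [67.9 63.9]
pot? [372. 305.] 95 [382.4 -24.5  58.2] [382.4 -26.2] [48.4 22.1]
pot? [392. 299.] 69 [396.7 -67.4  58.4] [392.  -68.4] [26.6 44.1]
pot? [455. 304.] 91 [ 387.8 -207.    57.9] [ 392.7 -208.2] [46.9 31.3]
pot? [588. 316.] 124 [ 370.1 -505.7   40. ] [ 369.4 -506.2] [28.7  8.4]
pot? [626. 318.] 147 [ 368.7 -590.1   40.7] [ 368.1 -595.1] [38.4 15.8]
pot? [416. 320.] 62 [ 352.8 -120.3   58.1] [ 354.9 -118.5] [15.4 48.3]
w [260.  44.] 1000 [419.6 457.3  37.3] [419.2 457.8] [22.5 27.6]
w [220. 159.] 1717 [460.6 387.7  37.2] [460.3 387. ] [30.6 30.9]
w [315. 274.] 1470 [562.1 384.1  37.2] [562.8 383.6] [30.4 30.9]
[552.72626446 391.6207702  120.27168869] [[ 0.011  0.004 -1.   ]
 [ 0.642  0.767  0.01 ]]
```

Emit:
{"name": "jog_arm", "arguments": {"moves": [[[11,-10,-30,0,0.5,0],[0,0,-35,0,0,0],[0,0,-14,0,0,0],[0,0,0,0,0,0]]]}}

```text
clock: 18.4
eef_pos: [566.4, 375.4, 41.8]
eef_rot: [-0.136, 1.563, 0.732]
wrist_force: [-0.5, -0.3, 0.5]
finger_gap: 60.2
```

Emit:
{"name": "jog_arm", "arguments": {"moves": [[[-4,7,-5,0,0,0],[0,0,-6,0,0,0],[0,0,0,0,0,0]]]}}

```text
clock: 18.7
eef_pos: [563.5, 382.7, 33.7]
eef_rot: [-0.208, 1.56, 0.659]
wrist_force: [-0.2, 0.1, -1.0]
finger_gap: 59.9
```

Emit:
{"name": "jog_arm", "arguments": {"moves": [[[0,0,-1,0,0,0],[0,0,-1,0,0,0],[0,0,-1,0,0,0],[0,0,-1,0,0,0],[0,0,0,0,0,0]]], "gripper": -1}}

```text
clock: 19.2
eef_pos: [564.1, 383.5, 31.8]
eef_rot: [-0.237, 1.556, 0.63]
wrist_force: [0.3, -0.2, 0.4]
finger_gap: 31.5
```

Emit:
{"name": "jog_arm", "arguments": {"moves": [[[0,0,0,0,0,0],[0,0,30,0,0,0],[0,0,38,0,0,0],[-4,-45,0,0,0,0],[-5,-48,0,0,0,0]]]}}

```text
clock: 19.7
eef_pos: [553.6, 292.1, 100.2]
eef_rot: [-0.228, 1.558, 0.645]
wrist_force: [1.0, 0.4, -0.9]
finger_gap: 31.5
```

Emit:
{"name": "jog_arm", "arguments": {"moves": [[[-5,-48,0,0,0,0],[-5,-48,0,0,0,0],[-5,-48,0,0,0,0],[-5,-48,0,0,0,0],[-5,-48,0,0,0,0]]]}}

```text
clock: 20.2
eef_pos: [526.1, 44.1, 101.2]
eef_rot: [-0.306, 1.555, 0.569]
wrist_force: [1.1, -0.5, -0.5]
finger_gap: 31.8
```

Emit:
{"name": "jog_arm", "arguments": {"moves": [[[-3,-40,0,0,0,0],[-3,-25,0,0,0,0],[0,-2,0,0,0,0],[0,0,0,0,0,0]]]}}

```text
clock: 20.6
eef_pos: [518.7, -30.5, 101.7]
eef_rot: [-0.359, 1.555, 0.51]
wrist_force: [-0.9, 0.4, 0.6]
finger_gap: 31.5
```

Emit:
{"name": "jog_arm", "arguments": {"moves": [[[4,-8,-16,0,1,0],[0,0,-25,0,0,0],[0,0,-12,0,0,0],[0,0,0,0,0,0]]]}}

```text
clock: 21.0
eef_pos: [523.9, -34.6, 47.8]
eef_rot: [0.933, 1.563, 1.806]
wrist_force: [0.0, -0.8, 0.5]
finger_gap: 31.5
```

Emit:
{"name": "jog_arm", "arguments": {"moves": [[[-1,-2,-3,0,0,0],[0,0,-2,0,0,0],[0,0,-2,0,0,0]]]}}

```text
clock: 21.3
eef_pos: [523.7, -35.6, 42.5]
eef_rot: [0.709, 1.563, 1.583]
wrist_force: [-9.2, -3.0, 20.0]
finger_gap: 31.9
```

Emit:
{"name": "jog_arm", "arguments": {"moves": [[[0,0,0,0,0,0],[0,0,0,0,0,0],[0,0,0,0,0,0]]], "gripper": 0.28}}

```text
clock: 21.6
eef_pos: [524.5, -35.6, 43.8]
eef_rot: [0.38, 1.563, 1.254]
wrist_force: [-0.4, 1.0, -0.3]
finger_gap: 52.5
```

Emit:
{"name": "jog_arm", "arguments": {"moves": [[[0,0,30,0,0,0],[0,0,40,0,0,0],[-5,48,0,0,0,0],[-8,48,0,0,0,0],[-8,48,0,0,0,0]]]}}

```text
clock: 22.1
eef_pos: [503.7, 107.9, 117.5]
eef_rot: [0.144, 1.561, 1.009]
wrist_force: [0.6, -0.3, 0.6]
finger_gap: 60.1
```

Emit:
{"name": "jog_arm", "arguments": {"moves": [[[-8,48,0,0,0,0],[-8,48,0,0,0,0],[-8,48,0,0,0,0],[-8,48,0,0,0,0],[-5,48,0,0,0,0]]]}}

```text
clock: 22.6
eef_pos: [464.0, 355.5, 119.4]
eef_rot: [-0.012, 1.558, 0.852]
wrist_force: [0.8, -0.6, 0.1]
finger_gap: 60.0
```

Emit:
{"name": "jog_arm", "arguments": {"moves": [[[-4,25,0,0,0,0],[0,5,0,0,0,0],[0,0,0,0,0,0]]]}}

```text
clock: 22.9
eef_pos: [457.8, 391.5, 119.2]
eef_rot: [0.009, 1.557, 0.879]
wrist_force: [0.2, 0.4, -0.2]
finger_gap: 60.1
```

```bash
python3 - <<'E'
from h import *
im,d,p=cam('top'); W=wmap(d,p); pots(im,W); wrist();s=manip.read_state(); print(s['eef_pos'],R.from_euler('xyz',s['eef_rot']).as_matrix()[:,[0,2]].round(3).T)
E
```

```text
pot? [269. 118.] 534 [828.5 228.6  30.7] [828.4 229.9] [ 54.7 102.2]
pot? [263. 159.] 90 [725.3 238.   30.5] [728.  238.3] [53.4 22.3]
pot? [410. 205.] 156 [ 615.3 -110.9   48.2] [ 615.1 -111. ] [30.7 29.8]
pot? [399. 218.] 158 [583.3 -84.2  48.7] [583.7 -84.4] [29.5 29.9]
pot? [389. 231.] 160 [554.3 -61.3  48.5] [553.9 -61.1] [29.5 30.4]
pot? [378. 243.] 161 [524.8 -36.5  48.5] [524.9 -35.8] [30.5 29.3]
pot? [320. 272.] 518 [455.8  93.7  36.5] [457.1  93. ] [67.7 61.6]
pot? [375. 306.] 124 [381.  -30.2  58.2] [376.9 -31.4] [59.7 32.1]
pot? [422. 310.] 137 [ 374.6 -135.1   58.3] [ 377.2 -137.1] [59.3 35.1]
pot? [457. 314.] 110 [ 367.3 -210.8   58.1] [ 373.5 -204. ] [38.4 50.8]
w [196.   5.] 338 [273.  443.5  41.1] [273.  444.5] [25.9  5.4]
w [350. 144.] 1253 [414.2 457.2  37.3] [414.2 456.9] [24.4 27.9]
w [312. 262.] 1504 [459.4 387.2  37.3] [459.8 387. ] [29.6 30.3]
[458.20194877 390.32743499 119.36245677] [[ 0.009  0.01  -1.   ]
 [ 0.646  0.763  0.013]]
```

Emit:
{"name": "jog_arm", "arguments": {"moves": [[[2,-4,-30,0,0.5,0],[0,0,-35,0,0,0],[0,0,-14,0,0,0],[0,0,0,0,0,0]]]}}

```text
clock: 23.4
eef_pos: [462.9, 381.5, 40.3]
eef_rot: [0.514, 1.559, 1.376]
wrist_force: [-0.4, -0.8, 0.8]
finger_gap: 60.2
```

Emit:
{"name": "jog_arm", "arguments": {"moves": [[[-2,5,-5,0,0,0],[0,0,-5,0,0,0],[0,0,0,0,0,0]]]}}

```text
clock: 23.7
eef_pos: [462.3, 386.8, 32.8]
eef_rot: [0.348, 1.556, 1.209]
wrist_force: [0.3, 0.2, -0.6]
finger_gap: 60.3
```

Emit:
{"name": "jog_arm", "arguments": {"moves": [[[0,0,-1,0,0,0],[0,0,-1,0,0,0],[0,0,-1,0,0,0],[0,0,-1,0,0,0],[0,0,0,0,0,0]]], "gripper": -1}}

```text
clock: 24.2
eef_pos: [462.9, 387.5, 30.7]
eef_rot: [0.251, 1.553, 1.112]
wrist_force: [-0.1, 0.1, 1.2]
finger_gap: 31.8
```

Emit:
{"name": "jog_arm", "arguments": {"moves": [[[0,0,0,0,0,0],[0,0,35,0,0,0],[0,0,45,0,0,0],[10,-40,20,0,0,0],[10,-48,0,0,0,0]]]}}

```text
clock: 24.7
eef_pos: [481.1, 300.5, 132.3]
eef_rot: [0.305, 1.556, 1.173]
wrist_force: [1.3, -0.7, -1.1]
finger_gap: 31.5
```

Emit:
{"name": "jog_arm", "arguments": {"moves": [[[5,-48,0,0,0,0],[2,-48,0,0,0,0],[2,-48,0,0,0,0],[2,-48,0,0,0,0],[2,-48,0,0,0,0]]]}}

```text
clock: 25.2
eef_pos: [493.8, 52.1, 133.6]
eef_rot: [0.127, 1.553, 0.997]
wrist_force: [1.8, 0.1, -0.6]
finger_gap: 31.6
```

Emit:
{"name": "jog_arm", "arguments": {"moves": [[[2,-40,0,0,0,0],[0,-25,0,0,0,0],[0,-2,0,0,0,0],[0,0,0,0,0,0]]]}}

```text
clock: 25.6
eef_pos: [495.2, -22.6, 133.8]
eef_rot: [0.074, 1.553, 0.937]
wrist_force: [0.7, 0.4, -0.4]
finger_gap: 31.6
```

Emit:
{"name": "jog_arm", "arguments": {"moves": [[[1,5,-30,0,1,0],[0,0,-35,0,0,0],[0,0,-15,0,0,0],[0,0,-3,0,0,0]]]}}

```text
clock: 26.0
eef_pos: [497.0, -13.4, 49.2]
eef_rot: [0.976, 1.556, 1.842]
wrist_force: [0.3, 0.5, -0.2]
finger_gap: 31.5
```

Emit:
{"name": "jog_arm", "arguments": {"moves": [[[-1,-1,-4,0,0,0],[0,0,-2,0,0,0],[0,0,-2,0,0,0]]]}}

```text
clock: 26.3
eef_pos: [496.7, -12.8, 42.2]
eef_rot: [0.874, 1.556, 1.743]
wrist_force: [0.5, -0.2, -0.7]
finger_gap: 31.7
```

Emit:
{"name": "jog_arm", "arguments": {"moves": [[[0,0,0,0,0,0],[0,0,0,0,0,0],[0,0,0,0,0,0]]], "gripper": 0.28}}

```text
clock: 26.6
eef_pos: [497.5, -12.8, 43.5]
eef_rot: [0.698, 1.557, 1.567]
wrist_force: [-0.3, 0.1, -0.4]
finger_gap: 52.3
```

Emit:
{"name": "jog_arm", "arguments": {"moves": [[[0,0,30,0,0,0],[0,0,45,0,0,0],[0,45,20,0,0,0],[0,48,0,0,0,0],[0,48,0,0,0,0]]]}}

```text
clock: 27.1
eef_pos: [497.5, 127.7, 144.0]
eef_rot: [0.543, 1.555, 1.402]
wrist_force: [0.6, -0.3, -0.8]
finger_gap: 60.3
```

```bash
python3 - <<'E'
from h import *
im,d,p=cam('top'); W=wmap(d,p); pots(im,W); s=manip.read_state(); print(s['eef_pos'],R.from_euler('xyz',s['eef_rot']).as_matrix()[:,[0,2]].round(3).T)
print(tray2(im,W)); cv2.imwrite('pics/t5.png',cv2.resize(im[170:330,290:510],None,fx=3,fy=3))
E
```

```text
pot? [269. 118.] 527 [828.7 229.1  30.8] [825.7 229.7] [ 52.8 107.9]
pot? [263. 159.] 76 [724.7 238.1  30.8] [724.4 239. ] [51.4 11.8]
pot? [410. 205.] 159 [ 615.4 -111.2   48.9] [ 615.4 -111.1] [29.6 30. ]
pot? [399. 218.] 156 [583.2 -84.3  48.5] [583.2 -84.4] [29.5 31.1]
pot? [389. 231.] 160 [553.8 -61.1  48.5] [553.9 -60.5] [29.7 31.3]
pot? [373. 249.] 320 [510.8 -24.8  48.8] [511.4 -24.9] [30.9 66.5]
pot? [446. 299.] 70 [ 399.3 -188.    58.4] [ 400.2 -187.5] [53.9 17.1]
pot? [380. 315.] 85 [360.2 -41.   58.1] [358.9 -42.4] [52.9 28.6]
pot? [444. 320.] 81 [ 353.7 -181.4   58.4] [ 355.3 -181.9] [13.2 56.6]
[497.10932958 133.61456729 144.19173735] [[ 0.003  0.017 -1.   ]
 [ 0.65   0.76   0.015]]
(((552.2698974609375, -59.0411376953125), (55.64015197753906, 229.8606414794922), 51.13316345214844), array([ 359,  192,   66,   87, 1662], dtype=int32))
```

View pics/t5.png

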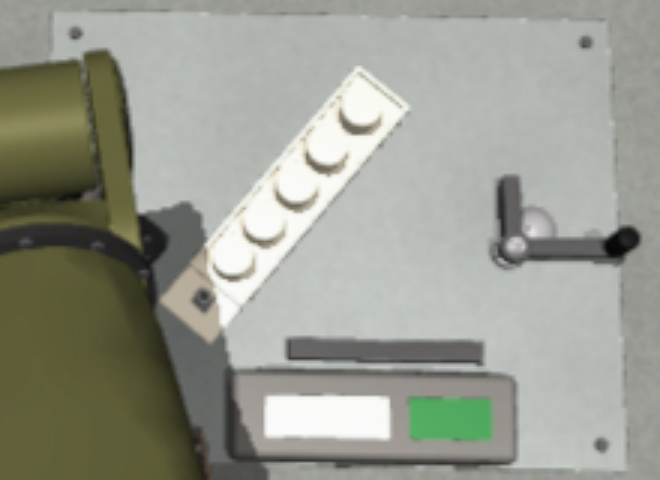

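Emit:
{"name": "jog_arm", "arguments": {"moves": [[[35,-40,0,0,0,0],[35,-40,0,0,0,0],[35,-40,0,0,0,0],[22,-40,0,0,0,0],[0,-5,0,0,0,0]]], "gripper": -1}}

```text
clock: 27.65
eef_pos: [625.5, -30.2, 145.8]
eef_rot: [0.355, 1.552, 1.229]
wrist_force: [-0.2, -0.2, 0.4]
finger_gap: 23.8
```

Emit:
{"name": "jog_arm", "arguments": {"moves": [[[0,0,-10,0,0,0],[0,0,-45,0,0,0],[0,0,-35,0,0,0],[0,0,-5,0,0,0],[0,0,0,0,0,0]]]}}

```text
clock: 28.15
eef_pos: [623.9, -28.2, 47.8]
eef_rot: [0.305, 1.552, 1.179]
wrist_force: [0.1, 0.3, 0.6]
finger_gap: 0.5
```

Emit:
{"name": "jog_arm", "arguments": {"moves": [[[0,-4,-10,0,1,0],[-2,-4,-7,0,0,0],[-6,-8,-2,0,0,0],[-5,-7,0,0,0,0]]]}}

```text
clock: 28.55
eef_pos: [611.9, -51.3, 31.5]
eef_rot: [1.054, 1.553, 1.93]
wrist_force: [-0.4, 0.3, -0.6]
finger_gap: 0.6
```

Emit:
{"name": "jog_arm", "arguments": {"moves": [[[-5,-7,-1,0,0,0],[-5,-8,-1,0,0,0],[-5,-7,0,0,0,0],[-5,-7,0,0,0,0],[-5,-6,0,0,0,0]]]}}

```text
clock: 29.05
eef_pos: [586.0, -89.9, 31.8]
eef_rot: [0.738, 1.554, 1.613]
wrist_force: [3.1, 2.8, 1.0]
finger_gap: -0.1
```

Emit:
{"name": "jog_arm", "arguments": {"moves": [[[-6,-6,-1,0,0,0],[-6,-5,0,0,0,0],[-6,-5,0,0,0,0],[-6,-5,0,0,0,0],[-6,-5,0,0,0,0]]]}}

```text
clock: 29.55
eef_pos: [554.4, -117.7, 31.8]
eef_rot: [0.587, 1.553, 1.462]
wrist_force: [2.2, 5.0, 2.9]
finger_gap: 0.3
```

Emit:
{"name": "jog_arm", "arguments": {"moves": [[[-6,-4,-1,0,0,0],[-6,-4,0,0,0,0],[-6,-3,0,0,0,0],[-6,-3,0,0,0,0],[-6,-3,0,0,0,0]]]}}

```text
clock: 30.05
eef_pos: [522.9, -135.5, 32.0]
eef_rot: [0.429, 1.551, 1.303]
wrist_force: [4.1, 4.0, 2.2]
finger_gap: 0.5
```

```bash
python3 - <<'E'
from h import *
im,d,p=cam('top'); W=wmap(d,p); cv2.imwrite('pics/t6.png',cv2.resize(im[170:330,290:510],None,fx=3,fy=3)); pots(im,W); print(manip.read_state()['eef_pos'])
im,d,p=cam('side'); cv2.imwrite('pics/s6.png',cv2.resize(im[130:330,240:440],None,fx=3,fy=3))
E
```

```text
pot? [269. 119.] 552 [827.1 229.1  30.7] [825.1 230.1] [ 54.8 109.3]
pot? [262. 157.] 86 [728.2 241.4  30.8] [729.5 243.4] [63.1 29.9]
pot? [320. 272.] 520 [455.8  93.5  36.3] [457.2  92.6] [67.6 61.7]
pot? [390. 263.] 138 [479.8 -63.9  48.4] [480.9 -63.3] [24.3 31.8]
pot? [375. 265.] 160 [474.  -29.9  48.8] [473.8 -29.7] [30.  30.1]
pot? [588. 316.] 80 [ 370.4 -504.3   38.6] [ 371.5 -504.1] [24.4  7.6]
pot? [623. 318.] 71 [ 368.4 -585.3   37.3] [ 369.1 -584.4] [26.3 12.1]
[ 522.23508534 -135.94738238   32.00744792]
```

View pics/s6.png

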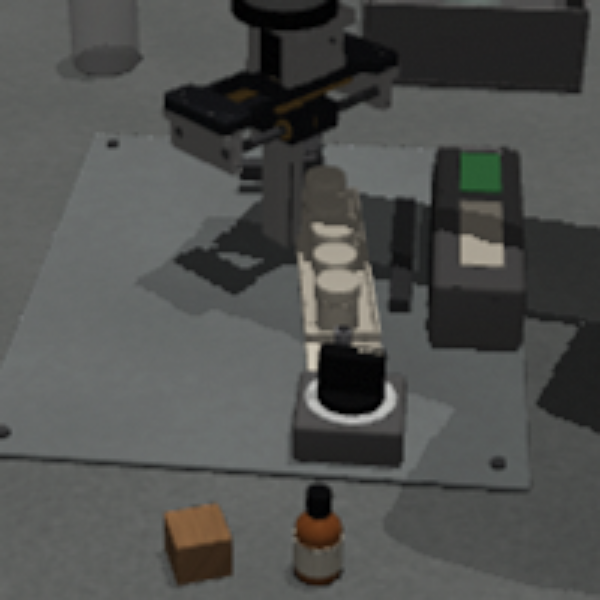

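Emit:
{"name": "jog_arm", "arguments": {"moves": [[[-4,-2,-1,0,0,0],[-4,-1,0,0,0,0],[-4,-1,0,0,0,0],[-3,0,0,0,0,0],[-2,0,0,0,0,0]]]}}

```text
clock: 30.65
eef_pos: [506.6, -140.4, 31.9]
eef_rot: [0.226, 1.551, 1.101]
wrist_force: [3.6, 0.8, 1.5]
finger_gap: 0.5
```

Emit:
{"name": "jog_arm", "arguments": {"moves": [[[-2,0,0,0,0,0],[-2,0,0,0,0,0],[0,0,0,0,0,0]]]}}

```text
clock: 30.95
eef_pos: [502.3, -140.9, 31.9]
eef_rot: [0.193, 1.551, 1.067]
wrist_force: [3.1, -0.6, 1.4]
finger_gap: 0.3
```

Emit:
{"name": "jog_arm", "arguments": {"moves": [[[-2,0,0,0,0,0],[-2,0,0,0,0,0],[-1,0,0,0,0,0],[0,0,0,0,0,0]]]}}

```text
clock: 31.35
eef_pos: [500.8, -141.3, 33.3]
eef_rot: [-0.197, 1.546, 0.676]
wrist_force: [2.7, 0.8, 0.7]
finger_gap: 0.4
```

Emit:
{"name": "jog_arm", "arguments": {"moves": [[[15,0,0,0,0,0],[20,0,10,0,0.8,0],[0,0,45,0,0,0],[0,-20,45,0,0,0],[-15,-48,0,0,0,0]]]}}

```text
clock: 31.85
eef_pos: [518.1, -205.8, 132.5]
eef_rot: [1.189, 1.549, 2.069]
wrist_force: [0.1, -0.8, -0.7]
finger_gap: 0.5
```

Emit:
{"name": "jog_arm", "arguments": {"moves": [[[-15,-45,0,0,0,0],[-15,-40,0,0,0,0],[-15,-10,0,0,0,0],[0,0,0,0,0,0]]]}}

```text
clock: 32.25
eef_pos: [467.4, -307.2, 131.9]
eef_rot: [1.332, 1.544, 2.209]
wrist_force: [0.3, -0.2, 0.0]
finger_gap: 0.6
```

```bash
python3 - <<'E'
from h import *
im,d,p=cam('top'); W=wmap(d,p); cv2.imwrite('pics/t7.png',cv2.resize(im[170:330,290:510],None,fx=3,fy=3)); pots(im,W); s=manip.read_state(); print(s['eef_pos'],s['joints'].round(2)); print(tray2(im,W))
E
```

```text
pot? [269. 118.] 536 [828.2 229.2  30.7] [825.4 229.6] [ 54.2 107.3]
pot? [263. 158.] 82 [725.7 238.9  30.7] [728.2 238.8] [53.8 19.7]
pot? [320. 272.] 517 [455.3  93.7  36.2] [457.3  92.4] [67.5 61.8]
pot? [375. 267.] 162 [468.4 -29.8  48.4] [468.6 -30.2] [30.4 31. ]
pot? [391. 268.] 164 [467.6 -66.   48.3] [467.9 -65.7] [30.1 29.6]
pot? [408. 269.] 160 [ 466.7 -104.3   48.3] [ 466.7 -104. ] [30.2 30. ]
pot? [424. 269.] 160 [ 468.  -142.1   48.5] [ 468.5 -142.7] [28.4 30.4]
pot? [443. 269.] 165 [ 467.2 -183.4   48.3] [ 467.2 -183.6] [30.5 30.4]
[ 468.18072162 -306.56046475  131.93129944] [-0.65  0.43  1.58  0.01  1.17 -1.53]
(((469.14886474609375, -92.78792572021484), (59.6632194519043, 245.35939025878906), 0.09483568370342255), array([ 348,  258,  107,   26, 2153], dtype=int32))
```

View pics/t7.png

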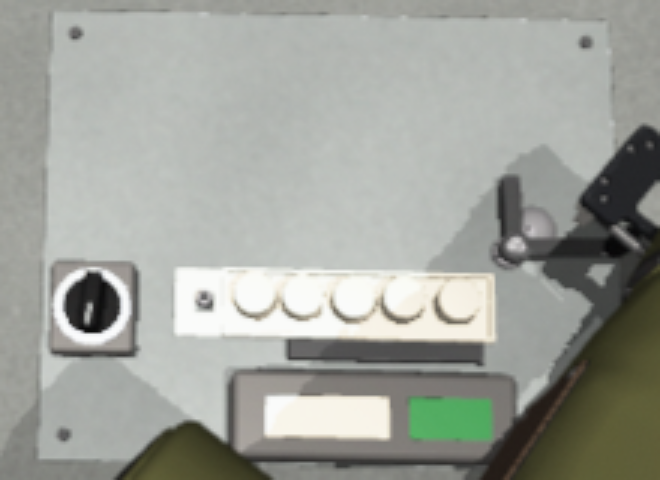

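Emit:
{"name": "jog_arm", "arguments": {"moves": [[[0,0,-30,0,1,0],[0,0,-25,0,0,0],[0,0,-5,0,0,0],[0,0,0,0,0,0]]]}}

```text
clock: 32.7
eef_pos: [469.7, -303.3, 70.5]
eef_rot: [1.696, 1.529, 2.576]
wrist_force: [-0.1, 0.1, 0.2]
finger_gap: 0.3
```

Emit:
{"name": "jog_arm", "arguments": {"moves": [[[10,0,-2,0,0,0],[10,0,0,0,0,0],[12,0,0,0,0,0],[12,-1,0,0,0,0]]]}}

```text
clock: 33.1
eef_pos: [516.0, -303.9, 71.7]
eef_rot: [1.749, 1.527, 2.63]
wrist_force: [-5.9, 1.9, 0.1]
finger_gap: 0.5
```

Emit:
{"name": "jog_arm", "arguments": {"moves": [[[11,0,0,0,0,0],[11,2,0,0,0,0],[10,5,0,0,0,0],[9,7,0,0,0,0],[8,8,0,0,0,0]]]}}

```text
clock: 33.6
eef_pos: [570.3, -281.2, 74.6]
eef_rot: [1.788, 1.529, 2.669]
wrist_force: [-1.9, -0.5, -0.3]
finger_gap: 0.4
```

Emit:
{"name": "jog_arm", "arguments": {"moves": [[[6,9,0,0,0,0],[4,9,0,0,0,0],[2,7,0,0,0,0],[0,0,0,0,0,0]]]}}

```text
clock: 34.0
eef_pos: [584.9, -251.9, 75.1]
eef_rot: [1.778, 1.531, 2.662]
wrist_force: [-0.6, -1.8, -0.3]
finger_gap: 0.3
```

```bash
python3 - <<'E'
from h import *
im,d,p=cam('top'); cv2.imwrite('pics/t8.png',cv2.resize(im[170:330,290:510],None,fx=3,fy=3)); print(manip.read_state()['eef_pos'])
E
```

```text
[ 584.78191759 -252.31353182   75.10109693]
```

View pics/t8.png

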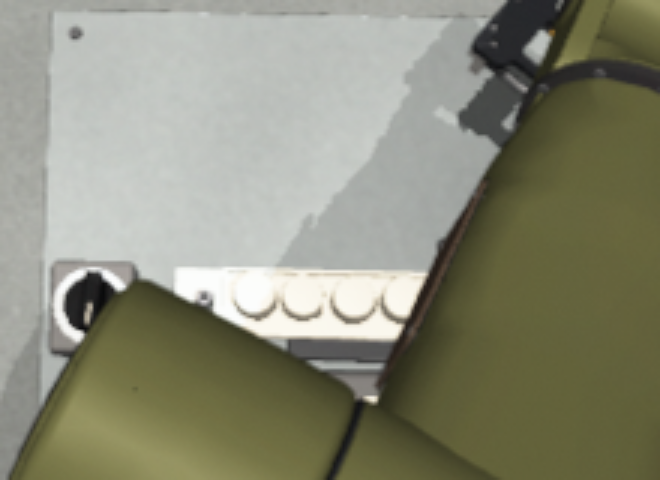

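Emit:
{"name": "jog_arm", "arguments": {"moves": [[[0,4,0,0,0,0],[0,3,0,0,0,0],[0,-10,0,0,0,0],[5,-10,40,0,1.5,0],[0,0,45,0,0,0]]]}}

```text
clock: 34.55
eef_pos: [586.4, -268.3, 156.8]
eef_rot: [1.991, 1.498, 2.871]
wrist_force: [0.8, 0.2, 1.3]
finger_gap: 0.4
```

Emit:
{"name": "jog_arm", "arguments": {"moves": [[[-16,46,0,0,0,8],[-16,46,0,0,0,8],[-16,46,0,0,0,8],[-16,46,0,0,0,8],[-16,46,0,0,0,3]]], "gripper": 0}}

```text
clock: 35.05
eef_pos: [505.2, -39.2, 163.7]
eef_rot: [2.034, 1.51, -2.746]
wrist_force: [1.4, 0.7, -0.2]
finger_gap: 36.9
```

Emit:
{"name": "jog_arm", "arguments": {"moves": [[[-16,46,0,0,0,0],[-16,46,0,0,0,0],[-16,26,0,0,0,0],[0,0,0,0,0,0]]]}}

```text
clock: 35.45
eef_pos: [452.9, 85.5, 164.8]
eef_rot: [2.009, 1.513, -2.766]
wrist_force: [0.8, -1.0, 0.4]
finger_gap: 47.0
```

```bash
python3 - <<'E'
from h import *
im,d,p=cam('top'); W=wmap(d,p); cv2.imwrite('pics/t9.png',cv2.resize(im[170:330,290:510],None,fx=3,fy=3)); pots(im,W); print(tray2(im,W))
z=W[...,2]; q=W[195:265,440:485].reshape(-1,3); q=q[(q[:,2]>60)&(q[:,2]<90)]; print('grip',len(q),q.mean(0))
im,d,W=wrist(); s=manip.read_state(); print(s['eef_pos'],R.from_euler('xyz',s['eef_rot']).as_matrix()[:,[0,2]].round(3).T,s['joints'].round(2))
cv2.imwrite('pics/w9.png',im)
z=W[...,2]; m=(z>66)&(z<80)&(np.hypot(W[...,0]-457,W[...,1]-92)<30)&(im.max(2)<90); q=W[m]; print('knob',len(q),q.mean(0),cv2.minAreaRect(q[:,:2].astype(np.float32)))
E
```

```text
pot? [268. 119.] 526 [827.5 230.3  30.6] [822.1 230.4] [ 54.2 114.5]
pot? [262. 159.] 71 [725.3 239.7  30.6] [724.6 239.3] [51.2 14.7]
pot? [375. 267.] 162 [468.6 -30.   48.2] [468.7 -29.9] [30.3 30.2]
pot? [391. 268.] 163 [467.8 -65.9  48.5] [467.8 -65.7] [30.7 29.4]
pot? [408. 269.] 159 [ 467.  -104.4   48.3] [ 467.1 -103.9] [29.3 29.6]
pot? [424. 269.] 161 [ 468.  -142.1   48.5] [ 468.1 -142.4] [28.4 31.2]
pot? [443. 269.] 166 [ 467.2 -183.3   48.3] [ 467.4 -184.2] [29.3 31.5]
pot? [392. 298.] 94 [397.7 -68.2  58.3] [395.3 -70.5] [20.1 66.7]
pot? [459. 308.] 72 [ 380.4 -216.    57.8] [ 379.6 -213.6] [18.8 59.8]
pot? [421. 318.] 72 [ 355.7 -132.2   58.1] [ 360.  -128.6] [50.1 24.2]
pot? [390. 317.] 86 [355.7 -64.8  58.7] [357.9 -66. ] [19.6 48.6]
(((467.2030334472656, -128.27874755859375), (183.16595458984375, 55.34847640991211), 89.97373962402344), array([ 378,  259,   78,   25, 1579], dtype=int32))
grip 58 [ 584.68295712 -227.67116107   71.81432088]
w [334. 231.] 1365 [440.9  96.2  36.8] [451.5  94.6] [58.4 58.3]
w [136. 272.] 3691 [464.7 -78.9  47.3] [465.5 -92.1] [157.8  32.3]
w [ 53. 274.] 654 [ 464.  -179.    47.1] [ 464.8 -181.5] [31.9 31.3]
[454.37850447  83.38267038 164.8672943 ] [[-0.053 -0.022 -0.998]
 [ 0.064  0.998 -0.025]] [ 0.11  0.2   1.8  -0.02  1.2  -1.39]
knob 1038 [453.92149464  93.78962981  72.74972145] ((455.0445556640625, 93.89769744873047), (14.175538063049316, 42.21107482910156), 83.86603546142578)
```

View pics/t9.png

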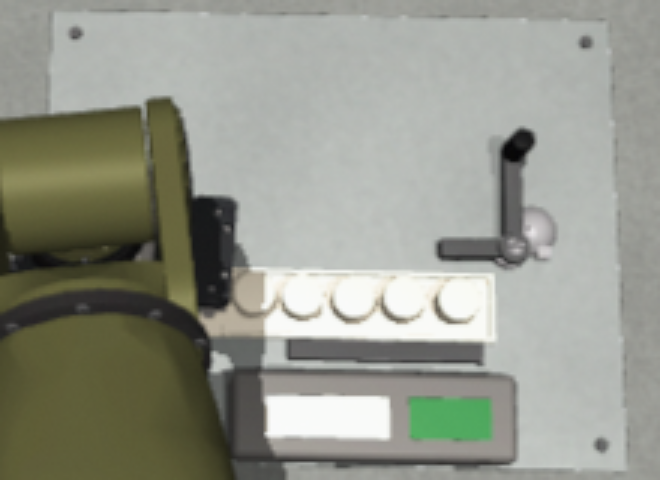

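Emit:
{"name": "jog_arm", "arguments": {"moves": [[[2,9,-20,1.3,-3,-2.4],[0,0,-40,0,0,0],[0,0,-25,0,0,0],[0,0,0,0,0,0]]]}}

```text
clock: 35.95
eef_pos: [459.4, 88.4, 78.6]
eef_rot: [-0.826, 1.565, 0.631]
wrist_force: [-0.0, 0.3, 0.1]
finger_gap: 47.0
```

```bash
python3 - <<'E'
from h import *
s=manip.read_state(); print(s['eef_pos'],R.from_euler('xyz',s['eef_rot']).as_matrix()[:,[0,2]].round(3).T,s['joints'].round(2))
E
```

```text
[459.39890398  88.39454855  78.56038037] [[ 0.005  0.003 -1.   ]
 [ 0.114  0.993  0.004]] [ 0.11  0.3   1.89  0.    0.94 -1.35]
```

Emit:
{"name": "jog_arm", "arguments": {"moves": [[[-3,4,-6,0,0,0],[0,0,-5,0,0,0],[0,0,0,0,0,0]]]}}

```text
clock: 36.25
eef_pos: [458.0, 91.1, 69.0]
eef_rot: [-0.968, 1.563, 0.486]
wrist_force: [0.1, -0.1, -0.4]
finger_gap: 46.9
```

Emit:
{"name": "jog_arm", "arguments": {"moves": [[[0,0,-1,0,0,0],[0,0,-1,0,0,0],[0,0,0,0,0,0],[0,0,0,0,0,0],[0,0,0,0,0,0]]], "gripper": -1, "squeeze": 30}}

```text
clock: 36.75
eef_pos: [459.5, 92.3, 69.0]
eef_rot: [-0.932, 1.558, 0.522]
wrist_force: [3.0, 8.1, -3.6]
finger_gap: 13.4
```

Emit:
{"name": "jog_arm", "arguments": {"moves": [[[-1,0,0,0,0,-8],[0,0,0,0,0,-8],[0,0,0,0,0,-8],[0,0,0,0,0,-8],[0,0,0,0,0,-8]]]}}

```text
clock: 37.25
eef_pos: [458.2, 90.2, 69.1]
eef_rot: [-1.413, 1.558, -0.678]
wrist_force: [-3.0, -3.7, 2.5]
finger_gap: 13.8
```

```bash
python3 - <<'E'
from h import *
s=manip.read_state(); print(s['eef_pos'],R.from_euler('xyz',s['eef_rot']).as_matrix()[:,[0,2]].round(3).T,s['moment'],s['finger_gap'])
E
```

```text
[458.23949461  90.22396483  69.05399669] [[ 0.01  -0.008 -1.   ]
 [ 0.742  0.67   0.002]] [-0.73558868  0.71189847  0.01211599] 13.790348187439454
```

Emit:
{"name": "jog_arm", "arguments": {"moves": [[[0,0,0,0,0,-8],[0,0,0,0,0,-8],[0,0,0,0,0,-4],[0,0,0,0,0,0]]]}}

```text
clock: 37.65
eef_pos: [457.4, 89.5, 69.0]
eef_rot: [-1.62, 1.557, -1.251]
wrist_force: [1.0, -1.0, -1.2]
finger_gap: 14.7
```

Emit:
{"name": "jog_arm", "arguments": {"moves": [[[0,0,0,0,0,0],[0,0,0,0,0,0],[0,0,0,0,0,0],[0,0,40,0,0,0],[0,0,45,0,0,0]]], "gripper": 0}}

```text
clock: 38.15
eef_pos: [454.6, 89.3, 151.5]
eef_rot: [-2.359, 1.556, -1.984]
wrist_force: [2.0, -0.4, -0.6]
finger_gap: 46.5
```

Emit:
{"name": "jog_arm", "arguments": {"moves": [[[0,40,30,0,0,0],[0,45,0,0,0,0],[0,45,0,0,0,0],[0,45,0,0,0,0],[0,45,0,0,0,0]]]}}

```text
clock: 38.65
eef_pos: [456.2, 313.3, 190.6]
eef_rot: [-1.409, 1.56, -1.038]
wrist_force: [0.3, -0.3, 0.1]
finger_gap: 47.0
```

Emit:
{"name": "jog_arm", "arguments": {"moves": [[[0,30,0,0,0,0],[0,5,0,0,0,0],[0,0,0,0,0,0]]]}}

```text
clock: 38.95
eef_pos: [454.7, 353.9, 189.8]
eef_rot: [-1.468, 1.56, -1.09]
wrist_force: [-0.1, 0.3, 0.1]
finger_gap: 46.6
```

```bash
python3 - <<'E'
from h import *
im,d,p=cam('top'); W=wmap(d,p); cv2.imwrite('pics/t10.png',cv2.resize(im[170:330,290:510],None,fx=3,fy=3)); pots(im,W); print(tray2(im,W))
q=W[195:265,440:485].reshape(-1,3); q=q[(q[:,2]>60)&(q[:,2]<90)]; print('grip',len(q),q.mean(0))
q=W[255:290,300:340].reshape(-1,3); q=q[(q[:,2]>55)&(q[:,2]<90)]; print('knob',len(q),cv2.minAreaRect(q[:,:2].astype(np.float32)))
for u,v in [(268,237),(266,266),(225,276)]: print(W[v,u].round(1))
print(manip.read_state()['eef_pos'])
E
```

```text
pot? [269. 119.] 538 [826.3 228.8  30.7] [825.1 229.8] [ 54.8 109.1]
pot? [262. 158.] 83 [727.1 241.2  30.2] [728.9 239.9] [55.  27.5]
pot? [320. 272.] 518 [456.2  93.3  36.2] [457.3  91.5] [67.8 64. ]
pot? [375. 267.] 162 [468.6 -29.9  48.5] [469. -30.] [30.4 29. ]
pot? [391. 268.] 161 [467.6 -66.3  48.3] [467.9 -65.6] [30.  29.7]
pot? [408. 269.] 161 [ 466.8 -104.4   48.3] [ 466.9 -104. ] [29.2 30. ]
pot? [424. 269.] 159 [ 467.6 -142.1   48.6] [ 467.9 -142.2] [28.3 30.9]
pot? [443. 269.] 165 [ 466.8 -183.2   48.6] [ 466.8 -184. ] [29.9 30.7]
pot? [433. 299.] 74 [ 398.7 -157.9   58.6] [ 399.7 -160.7] [17.2 49.9]
pot? [375. 316.] 83 [357.5 -30.9  58.1] [360.4 -37.6] [26.1 44.1]
(((469.07647705078125, -96.1381607055664), (252.03428649902344, 59.6892204284668), 89.658447265625), array([ 348,  257,  109,   28, 2252], dtype=int32))
grip 57 [ 584.78684995 -227.73956426   71.99352331]
knob 138 ((457.23724365234375, 92.22794342041016), (15.15487003326416, 41.52175521850586), 29.052093505859375)
[535.4 216.4  28.5]
[462.4 213.1  61.6]
[440.9 307.6  38.2]
[454.76057862 353.35308656 189.89363899]
```

View pics/t10.png

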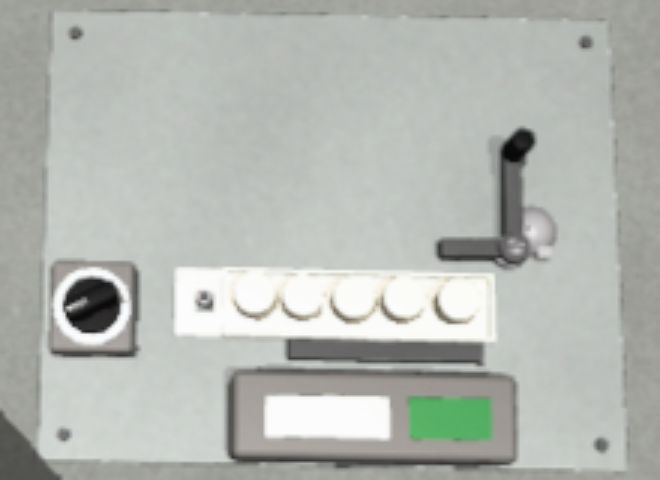

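```bash
python3 -c "
from cell import manip; print(manip.sign_off())"
```

```text
the job is handed in; nothing more can be done
None
```

The job is done and handed in, at about 39 s of the 200 s allowed. I opened the latch and stood all five white pots in the trough. Then I pushed the tray home along the stop rail, turned the latch back into its notch and turned the knob clockwise past its detent.

The last top view, with the arm clear, showed:
- **Pots:** all five stood in one row, within about 2 mm of the tray's centre line. Their lids were about 48 mm above the bench, as expected for pots standing on the trough floor.
- **Tray:** it lay flat along the rail, within about 0.5° of the home heading.
- **Latch:** the grip was back at its starting place, within 3 mm and 1 mm lower, which puts it at about 1.57 rad.
- **Knob:** the bar measured about 1.06 rad. That is just short of the 1.1 rad stop, within measuring error, and above the 0.98 rad needed.
- **Bystanders:** the vial, weight and box read within about 1 mm sideways of their starting places.

Two readings disagreed with what was expected. The tray started at a heading of about -0.68 rad, outside the stated -0.55 to +0.05, so I used the measured value. The first pot also landed about 8 mm nearer the pin than intended, because it was gripped off-centre, so I spaced the others to suit.

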